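# Clear the photometer bay and hold the amber check cell in its beam

## Robot

A 7-joint arm with a two-finger parallel gripper is mounted at the origin on the work surface. World frame = base frame: x ahead of the robot, y to its left, z up, the work surface at z = 0. Lengths are in m, angles in rad, forces in N, time in s.
With the tool pointing down it reaches from about 0.4 to 0.875 m from the base axis. Payload 6.5 kg.
Tool frame: the origin (TCP) lies midway between the tips of the shut fingers; the grasp point (between the pads) lies 19 mm behind it (env.tcp_to_grasp is the distance from the TCP to the grasp point, in m); z points along the fingers, y is the line along which they close (so a half turn about z gives the same grasp; the last joint's range is limited). The gripper opens to 85 mm and grips with 20 to 120 N. Pads are 22 mm wide; open, the fingers measure 114 mm over their backs; the gripper's body (76 mm by 85 mm) begins 54 mm behind the grasp point. The pads swing forward as they close: fully open they stand 13 mm farther back than shut.
Start: joints at [-1.239, 0.536, -0.004, 1.538, 0.003, 1.067, -0.071], TCP at [0.252, 0.599, 0.231] pointing down, gripper open.
Joint ranges: [-2.7, 2.7], [-0.37, 2.16], [-1.27, 1.26], [0.24, 2.4], [-1.31, 4.45], [0.19, 1.91], [-2.76, 2.76]. Speed limits (rad/s): [2.39, 2.39, 3.14, 3.14, 3.14, 3.14, 3.14].

## Interface

Orientations are given as a unit quaternion [x, y, z, w].
In Python, from station import env gives the robot as it stands.
- The arm moves only by the tool apply_moves, never from a script. Its argument "commands" is a list that holds one entry, the list of rows, each a list of 7 numbers: the turn, a rotation vector about the world's x, y, z in rad, then the shift along the world's x, y, z in cm, then the finger opening in cm, from 0 to 8.54. In form: [[[rx, ry, rz, x, y, z, jaw], ...]]. A call has 1 to 20 rows; each row is the pose to reach, as a shift and turn from the pose commanded when the call began; what a row does not reach only later rows make up. A row lasts 1/12 s, in which the tool goes at most 41.7 mm and 7.16 degrees, less where a joint would pass 70% of its speed; a pose out of reach is approached as far as the arm can. A call with a gripper value outside its range is refused whole. The fingers move at their own pace and stop on an object; "squeeze" is the grip in N (left out, the last holds). Time passes only in rows, so rows that repeat a pose let the fingers close. It gives the time, the measured TCP pose, the force, the opening and the grip force at its end, in the units of the state.
- env.sense(): the state, without advancing time (a new reading comes with each control period).
- env.grab_frame(name): name is "side" or "top"; returns a dict with "color" (384x512x3 uint8, blue, green, red), "vfov" (degrees; the focal length in pixels is half the picture's height over the tangent of half this angle, whatever the lens; pixels are square), "cx", "cy" (the principal point, pixels), "extrinsics" (4x4, takes a point from world to camera coordinates). Camera axes: x right, y up, looking along -z (the intrinsics and any distortion apply to the point x, -y, -z); pixel columns grow to the right and rows downward; lengths in m; the calibration is good to about 2 mm. A picture is of the moment at which its call begins. There is no depth.
- env.hand_in(): hands the job in; it is judged then, once.
The state is a dict: "time": time; "joints": joint angles; "qd": joint speeds; "tau": joint torques, N m; "ee_pos": TCP position; "orientation": TCP orientation; "ft_force": force on the tool from outside, world axes, zero at the start; "torque": the same for the moment, N m; "opening": finger opening in m; "grip_force": force on a finger pad.
Only numpy, scipy, OpenCV 4.12 (cv2) and the standard library are available. Lean on these libraries where they do the work, as an engineer would, in place of code of your own. Each camera call takes 0.05 s, during which the arm holds its last target. There are 200 camera calls.

## Task

Clear the photometer's sample bay by sorting the two stray things: lay the capped sample tube flat in the red bin and the marker flat in the blue bin. Then take the amber check cell out of its rack, touching it with the fingers by its two frosted faces only, never by its clear faces, and hold it upright in the light path midway between lamp and detector, square to the beam so that the beam goes in and out through the middle of the clear faces; finish still holding it there in mid-air. Leave the other cells and everything else on the bench where they are.

Things in the scene. Friction and masses are not known exactly. Their poses are not given: they have to be found in the camera images.
- photometer: fixed photometer: grey base 270 (x) x 180 (y) x 12 mm high, origin at the centre of its underside. Dark lamp housing at its -x end, light grey detector housing at +x, each 45 (x) x 60 (y) mm, tops 125 mm above the bench. Open sample bay between them: x from -90 to +90 mm. The beam (thin green line) runs along its x axis
- beam (a point): the middle of the light beam, midway between lamp and detector, 100 mm above the bench and 88 mm above the bay floor; its axes are the photometer's, x along the beam, z up
- rack: fixed black rack block 170 (x) x 60 (y) x 25 mm high, origin at the centre of its underside, with three wells 18 mm deep in a row along its x axis at -50, 0 and +50 mm; 2 mm total play around each cell
- cell_amber: amber check cell: upright glass block 24 (x) x 16 (y) x 60 mm (z), 55 g, origin at the centre of its underside. The wider faces (facing +y, -y, 16 mm apart) are white frosted; the narrower (facing +x, -x, 24 mm apart) are clear amber. Starts in any well, x axis along the rack's row, underside 7 mm above the bench, 42 mm standing out of the rack
- cell_amber_mid (a point): the centre of the amber cell, 30 mm above its underside; its clear faces' middle height
- cell_green: glass check cell like the amber one but green inside, standing in another well of the rack; a bystander
- cell_blue: glass check cell like the amber one but blue inside, standing in another well of the rack; a bystander
- tube: capped sample tube lying on the bay floor: 100 mm long along its x axis, 15 mm thick, whitish with a purple square cap at +x, 20 g; origin at its underside, mid-length. The square cap keeps it from rolling
- tube_mid (a point): middle of the tube, 7.5 mm above its underside
- marker: marker pen lying on the bay floor: 100 mm long along its x axis, 18 mm wide, 14 mm high, yellow with a black cap at +x, 20 g; origin at its underside, mid-length
- marker_mid (a point): middle of the marker, 7 mm above its underside
- bin_red: fixed red open bin 130 (x) x 170 (y) x 40 mm high, walls and floor 4 mm thick, origin at the centre of its underside; for tubes
- bin_blue: fixed blue open bin of the same size, walls and floor 4 mm thick, origin at the centre of its underside; for pens and markers
- tipbox: bystander: pale blue pipette tip box 85 x 120 x 45 mm high, origin at the centre of its underside
- reagent: bystander: small amber bottle, 52 mm across, 100 mm high, origin at the centre of its underside
- scanner: bystander: hand scanner lying flat, about 165 x 70 x 35 mm high, origin at its underside
- timer: bystander: white bench timer 65 x 75 x 22 mm, origin at the centre of its underside

How it is judged:
On the way, in this order (a step that is already met when the one before it is completed fails the run):
1. the tube lies flat in the red bin and the marker flat in the blue bin, both let go (x of tube_mid in the frame of bin_red between -0.059 and 0.059 m and y of tube_mid in the frame of bin_red between -0.079 and 0.079 m and z of tube_mid in the frame of bin_red below 0.02 m and x of marker_mid in the frame of bin_blue between -0.059 and 0.059 m and y of marker_mid in the frame of bin_blue between -0.079 and 0.079 m and z of marker_mid in the frame of bin_blue below 0.02 m and contact force between the fingers and tube below 0.1 N and contact force between the fingers and marker below 0.1 N), for 0.2 s.
2. the amber cell is lifted clear of its well, held by both frosted faces (contact force between the fingers and cell_amber_c1 above 0.5 N and contact force between the fingers and cell_amber_c2 above 0.5 N and z of cell_amber_mid in the frame of rack above 0.065 m), for 0.1 s.
At the end, for the whole second after the job is handed in: Amber cell held at rest by both frosted faces (over 0.5 N each), touching nothing else: centre within 25 mm of mid-beam along it, 5 mm sideways, 10 mm in height; upright and square within 0.12 rad. Tube flat in red bin, marker flat in blue (middles inside, under 20 mm up) (x of cell_amber_mid in the frame of beam between -0.025 and 0.025 m and y of cell_amber_mid in the frame of beam between -0.005 and 0.005 m and z of cell_amber_mid in the frame of beam between -0.01 and 0.01 m and angle between cell_amber's own z axis and vertical below 0.12 rad and angle between the x axis of cell_amber and the x axis of photometer, either way round below 0.12 rad and linear speed of cell_amber below 0.02 m/s and contact force between cell_amber and photometer below 0.05 N and contact force between the fingers and cell_amber_c1 above 0.5 N and contact force between the fingers and cell_amber_c2 above 0.5 N and x of tube_mid in the frame of bin_red between -0.059 and 0.059 m and y of tube_mid in the frame of bin_red between -0.079 and 0.079 m and z of tube_mid in the frame of bin_red below 0.02 m and x of marker_mid in the frame of bin_blue between -0.059 and 0.059 m and y of marker_mid in the frame of bin_blue between -0.079 and 0.079 m and z of marker_mid in the frame of bin_blue below 0.02 m); the arm keeps its last pose, push and grip.
It fails at once if a finger presses on a clear face of the amber cell (more than 0.5 N) (contact force between the fingers and cell_amber_c0 above 0.5 N).
It fails at once if another cell is moved more than 20 mm (distance of any of cell_green, cell_blue from where it was at the start of the episode above 0.02 m).
It fails at once if the tip box, bottle, scanner or timer is moved more than 30 mm (distance of any of tipbox, reagent, scanner, timer from where it was at the start of the episode above 0.03 m).
It also fails if it takes over 64 s, if anything falls off the work surface, if the arm or the gripper's body presses on something with over 40 N, if the wrist force passes 120 N, or if a joint passes its speed limit or range.

## Working session

There is one attempt and no reset: what is moved stays moved. The work goes in short steps, Python scripts to look and compute and a tool call to move; the robot and the scene stay as the last step left them, time stands still between calls to the robot, and variables do not carry over. Pictures are saved under pics/ and viewed, at most 11 in all, crops included, and the job is handed in when it is done.

Besides the shell and the picture viewer there is one more tool, called after "Call:" by a JSON object that holds its "method" and its "body", one argument or row to a line. apply_moves: Moves the arm, as the interface text tells. Its arguments: {"type":"object","properties":{"commands":{"type":"array"},"squeeze":{"type":"number"}},"required":["commands"]}

```bash
mkdir -p pics; ls; python3 - <<'E'
from station import env
import cv2
s=env.sense();print(s['time'],s['ee_pos'],s['orientation'],s['opening'],env.tcp_to_grasp)
for n in('top','side'):
    f=env.grab_frame(n);cv2.imwrite(f'pics/{n}0.png',f['color']);print(n,f['vfov'],f['cx'],f['cy'],f['extrinsics'],[k for k in f if k not in('color',)])
E
```

```text
pics
0.0 [0.25155565 0.59867037 0.23041295] [ 1.97541725e-01  9.80294094e-01 -8.62630819e-04 -1.13540984e-04] 0.08545089075417406 0.0187
top 49.3469494833474 247.2487598350048 193.67608143853496 [[ 0.02241009 -0.99966287 -0.01311244 -0.0126188 ]
 [ 0.98150069  0.01950467  0.19046252 -0.59565731]
 [-0.19014256 -0.01713815  0.98160689 -1.12653085]
 [ 0.          0.          0.          1.        ]] ['vfov', 'cx', 'cy', 'extrinsics']
side 52.7612566488652 253.65150783732065 190.70258091036837 [[-0.99002661 -0.139709   -0.01813018  0.58363687]
 [ 0.07328631 -0.62063974  0.78066345 -0.1391381 ]
 [-0.12031802  0.7715489   0.62468862 -1.01572182]
 [ 0.          0.          0.          1.        ]] ['vfov', 'cx', 'cy', 'extrinsics']
```

View pics/top0.png

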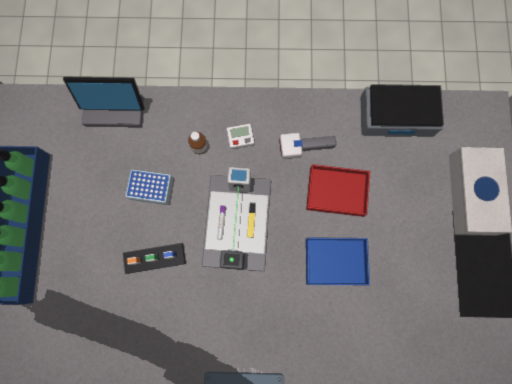

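View pics/side0.png

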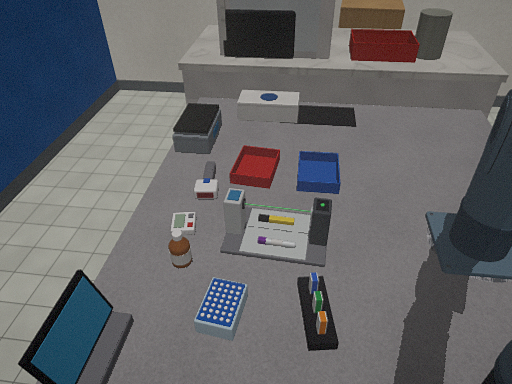

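Top view: amber cell is in the left well (132,261), with green (150,258) and blue (168,255) beside it. The tube is at (221,222), marker (252,220), lamp (232,260) and detector (239,176). Red bin is at (338,191), blue bin (337,261). The side view agrees.

```bash
cat > h.py <<'E'
import numpy as np, cv2
from station import env
def grab(n):
    f=env.grab_frame(n); return f
def ray(f,u,v):
    F=192/np.tan(np.radians(f['vfov'])/2); E=f['extrinsics']
    d=np.array([(u-f['cx'])/F,-(v-f['cy'])/F,-1]); R=E[:3,:3]
    return -R.T@E[:3,3], R.T@d
def onz(f,u,v,z):
    c,d=ray(f,u,v); return c+d*(z-c[2])/d[2]
def tri(f,p,g,q):
    a,d=ray(f,*p);b,e=ray(g,*q)
    t=np.linalg.lstsq(np.c_[d,-e],b-a,rcond=None)[0]
    P,Q=a+d*t[0],b+e*t[1]; return (P+Q)/2,np.linalg.norm(P-Q)
def mask(f,lo,hi,box):
    h=cv2.cvtColor(f['color'],cv2.COLOR_BGR2HSV); m=cv2.inRange(h,np.array(lo),np.array(hi))
    x0,y0,x1,y1=box; z=np.zeros_like(m); z[y0:y1,x0:x1]=m[y0:y1,x0:x1]; return z
def blob(m):
    cs,_=cv2.findContours(m,cv2.RETR_EXTERNAL,cv2.CHAIN_APPROX_NONE)
    c=max(cs,key=len); ys,xs=np.nonzero(m); 
    return np.array([xs.mean(),ys.mean()]),len(xs),cv2.minAreaRect(np.c_[xs,ys].astype(np.float32))
E
python3 - <<'E'
from h import *
np.set_printoptions(precision=4,suppress=True)
t=grab('top');s=grab('side')
L={'red':((0,150,60),(8,255,255),(295,155,385,225),(225,140,290,195)),
'blue':((105,150,60),(125,255,255),(295,230,385,295),(290,145,350,200)),
'yellow':((20,150,120),(35,255,255),(240,195,265,245),(245,205,305,235)),
'purple':((130,80,40),(160,255,255),(210,195,235,220),(245,225,305,255)),
'amber':((5,150,150),(20,255,255),(115,245,145,275),(310,305,335,340)),
'greenc':((50,120,60),(75,255,255),(140,245,160,270),(308,285,328,315)),
'bluec':((100,150,80),(125,255,255),(158,245,180,270),(303,268,323,295)),
'beam':((45,80,80),(75,255,255),(225,180,250,250),(240,200,318,218))}
for k,(lo,hi,b1,b2) in L.items():
    try:
        A=blob(mask(t,lo,hi,b1));B=blob(mask(s,lo,hi,b2))
        P,e=tri(t,A[0],s,B[0]);print(k,A,B,'\n   ',P,e)
    except Exception as ex: print(k,ex)
c=t['color'][165:285,110:280];cv2.imwrite('pics/c1.png',cv2.resize(c,None,fx=4.6,fy=4.6,interpolation=2))
E
```

```text
red (array([338.0194, 190.1222]), 2626, ((338.32928466796875, 190.03659057617188), (60.07475280761719, 44.61434555053711), 6.340191841125488)) (array([254.8153, 166.7167]), 1126, ((254.42298889160156, 166.01345825195312), (46.529457092285156, 39.656349182128906), 8.530765533447266)) 
    [ 0.6219 -0.2661  0.0103] 0.00213500933172373
blue (array([336.8463, 261.2507]), 2732, ((337.5, 261.5), (45.0, 61.0), 90.0)) (array([318.234 , 172.1866]), 1222, ((318.7456359863281, 172.0872802734375), (41.847721099853516, 39.950096130371094), 2.862405300140381)) 
    [ 0.4138 -0.2587  0.0108] 9.428179311780491e-05
yellow max() iterable argument is empty
purple (array([222.25, 209.  ]), 28, ((222.0, 209.0), (6.0, 4.0), 90.0)) (array([261.4314, 239.9216]), 51, ((261.5, 240.0), (6.0, 7.0), 90.0)) 
    [0.5575 0.0724 0.0177] 0.0017849025523681106
amber (array([131.7727, 260.    ]), 22, ((131.5, 260.0), (2.0, 9.0), 90.0)) (array([322.4909, 316.1818]), 55, ((322.5192565917969, 316.0961608886719), (10.982503890991211, 4.902903079986572), 78.69007110595703)) 
    [0.4033 0.3124 0.0633] 0.0004617816416743625
greenc (array([151.65, 256.85]), 20, ((151.4146270751953, 256.731689453125), (1.7669044733047485, 11.0431547164917), 83.6598129272461)) (array([318.1522, 300.663 ]), 92, ((318.3031921386719, 301.36651611328125), (21.02379608154297, 5.612688064575195), 87.27368927001953)) 
    [0.4123 0.2628 0.0452] 0.0022500556609735267
bluec (array([172.5, 254. ]), 2, ((172.5, 254.0), (1.0, 0.0), 180.0)) (array([314.1408, 281.493 ]), 71, ((314.0, 282.5), (19.0, 4.0), 90.0)) 
    [0.4216 0.2065 0.0377] 0.002674148920789429
beam (array([238., 189.]), 5, ((238.0, 189.0), (4.0, 0.0), -90.0)) (array([277.5   , 207.1818]), 66, ((277.4795227050781, 207.17404174804688), (65.48951721191406, 0.9347298741340637), 6.709836483001709)) 
    [0.5592 0.028  0.1081] 0.07717955432766825
```

View pics/c1.png

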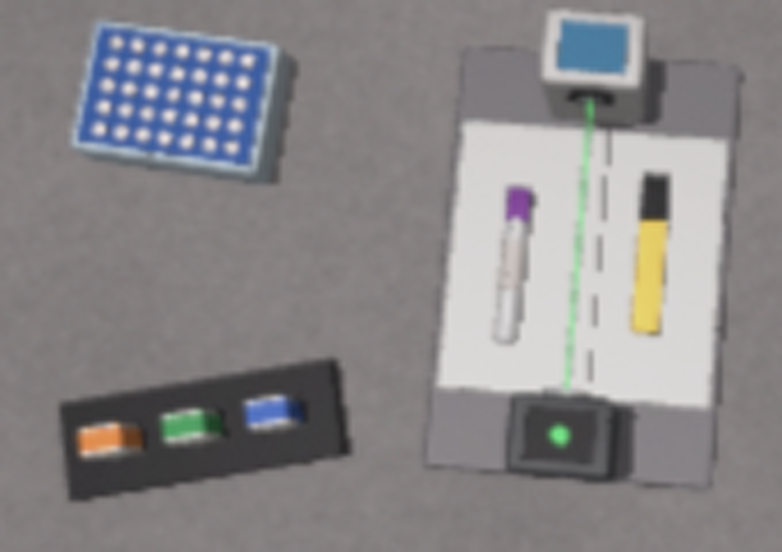

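Crop is clear. Amber is in the left (+y) well, the tube and marker lie nearly along the beam about 85 mm apart, and the base, rack and housing corners are all readable.

```bash
python3 - <<'E'
from h import *
np.set_printoptions(precision=4,suppress=True)
t=grab('top');s=grab('side')
def C(x,y,z): return onz(t,(x+.5)/4.6-.5+110,(y+.5)/4.6-.5+165,z)
ang=lambda d:np.degrees(np.arctan2(d[1],d[0]))
def seg(n,a,b,z):
    A,B=C(*a,z),C(*b,z);d=B-A;print(n,(A+B)/2,'len',np.linalg.norm(d),'ang',ang(d))
seg('tube',(504,341),(520,188),.02)
seg('marker',(647,333),(656,175),.022)
seg('beam',(567,388),(590,100),.1)
def quad(n,P,z):
    Q=np.array([C(*p,z) for p in P]);print(n,Q.mean(0),'sides',np.linalg.norm(Q-np.roll(Q,-1,0),axis=1),'ang',[round(ang(Q[(i+1)%4]-Q[i]),1) for i in range(4)]);return Q
quad('base',[(467,48),(740,65),(710,487),(428,465)],.012)
quad('bay',[(465,122),(727,138),(710,407),(437,387)],.012)
quad('detpatch',[(560,20),(629,22),(627,72),(557,68)],.125)
print('lampdot',C(560,435,.125))
quad('rack',[(62,404),(335,360),(349,452),(72,499)],.025)
quad('amb',[(78,430),(110,425),(114,452),(82,458)],.067)
# auto: yellow and bins rect
h=cv2.cvtColor(t['color'],cv2.COLOR_BGR2HSV)
for n,lo,hi,b in(('yel',(18,90,90),(35,255,255),(240,195,265,245)),('red',(0,150,60),(8,255,255),(295,155,385,225)),('blue',(105,150,60),(125,255,255),(295,230,385,295))):
    r=blob(mask(t,lo,hi,b))[2];P=cv2.boxPoints(r);z=.026 if n=='yel' else .03
    Q=np.array([onz(t,*p,z) for p in P]);print(n,Q.mean(0),Q[:,:2].tolist())
c=s['color'][260:350,290:350];cv2.imwrite('pics/c2.png',cv2.resize(c,None,fx=6.5,fy=6.5,interpolation=2))
E
```

```text
tube [0.5182 0.0748 0.02  ] len 0.09694336772939202 ang -3.9785236294640405
marker [ 0.5265 -0.0126  0.022 ] len 0.09981162398015618 ang -2.0592015642836095
beam [0.5222 0.0298 0.1   ] len 0.17069881265247025 ang -2.9423367708467256
base [0.5215 0.0285 0.012 ] sides [0.1765 0.268  0.1751 0.2662] ang [np.float64(-92.5), np.float64(176.7), np.float64(86.9), np.float64(-3.0)]
bay [0.5216 0.0296 0.012 ] sides [0.1681 0.1708 0.1708 0.1694] ang [np.float64(-92.4), np.float64(177.2), np.float64(87.1), np.float64(-3.7)]
detpatch [0.6348 0.0233 0.125 ] sides [0.0405 0.0301 0.041  0.0289] ang [np.float64(-90.6), np.float64(179.1), np.float64(87.8), np.float64(-1.8)]
lampdot [0.4091 0.0361 0.125 ]
rack [0.4118 0.2604 0.025 ] sides [0.1705 0.0572 0.1716 0.0585] ang [np.float64(-79.6), np.float64(-168.4), np.float64(100.8), np.float64(10.6)]
amb [0.4014 0.3148 0.067 ] sides [0.0192 0.0162 0.0192 0.0168] ang [np.float64(-79.9), np.float64(-167.3), np.float64(101.8), np.float64(12.6)]
yel [ 0.5136 -0.0112  0.026 ] [[0.4790936863529661, -0.0013258756247523824], [0.5490026655099122, -0.004742291850753387], [0.5481554724820887, -0.021155020336747276], [0.4782811680978226, -0.0175597013542863]]
red [ 0.6177 -0.2627  0.03  ] [[0.559927047815149, -0.16901761531449955], [0.6917693175880146, -0.18399606667897056], [0.6750341511901331, -0.35799949782836304], [0.5441788644500551, -0.33958916623392643]]
blue [ 0.4132 -0.2567  0.03  ] [[0.47363620888481656, -0.17175286262852055], [0.4773063182427525, -0.3439130464191584], [0.3527675932232846, -0.3398810398818847], [0.3489383289735988, -0.1711588905668295]]
```

View pics/c2.png

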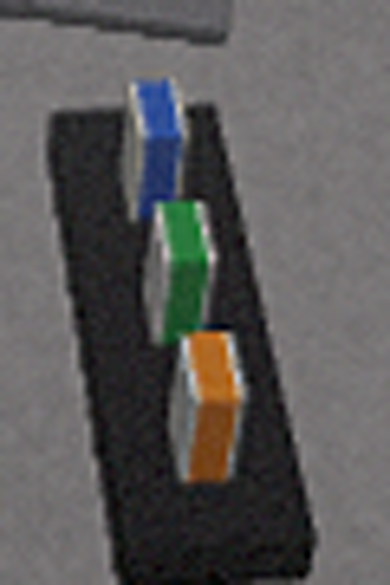

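The side crop confirms amber is nearest to the camera, with its frosted faces toward the rack's long edges. Everything agrees with the given sizes, so I'm moving to above the tube.

Call:
{"method": "apply_moves", "body": {
  "commands": [
    [[0,0,0.33,26.7,-52.4,-3,4.5],[0,0,0.33,26.7,-52.4,-3,4.5],[0,0,0.33,26.7,-52.4,-3,4.5],[0,0,0.33,26.7,-52.4,-3,4.5],[0,0,0.33,26.7,-52.4,-3,4.5],[0,0,0.33,26.7,-52.4,-3,4.5],[0,0,0.33,26.7,-52.4,-3,4.5],[0,0,0.33,26.7,-52.4,-3,4.5],[0,0,0.33,26.7,-52.4,-3,4.5],[0,0,0.33,26.7,-52.4,-3,4.5],[0,0,0.33,26.7,-52.4,-3,4.5],[0,0,0.33,26.7,-52.4,-3,4.5],[0,0,0.33,26.7,-52.4,-3,4.5],[0,0,0.33,26.7,-52.4,-3,4.5],[0,0,0.33,26.7,-52.4,-3,4.5],[0,0,0.33,26.7,-52.4,-3,4.5],[0,0,0.33,26.7,-52.4,-3,4.5],[0,0,0.33,26.7,-52.4,-3,4.5]]
  ],
  "squeeze": 25
}}

```text
time: 1.8
ee_pos: [0.5182, 0.0771, 0.2013]
orientation: [0.033, 0.999, 0.0, -0.0]
ft_force: [-0.2, -0.6, -0.9]
opening: 0.0447
grip_force: 0.0
```

Call:
{"method": "apply_moves", "body": {
  "commands": [
    [[0,0,0,0,0,-4,4.5],[0,0,0,0,0,-8,4.5],[0,0,0,0,0,-12,4.5],[0,0,0,0,0,-15,4.5],[0,0,0,0,0,-17,4.5],[0,0,0,0,0,-18,4.5],[0,0,0,0,0,-18.4,4.5],[0,0,0,0,0,-18.4,4.5],[0,0,0,0,0,-18.4,1],[0,0,0,0,0,-18.4,0.5],[0,0,0,0,0,-18.4,0.5],[0,0,0,0,0,-18.4,0.5],[0,0,0,0,0,-18.4,0.5],[0,0,0,0,0,-18.4,0.5]]
  ]
}}

```text
time: 2.97
ee_pos: [0.5199, 0.0756, 0.0187]
orientation: [0.034, 0.999, 0.0, 0.001]
ft_force: [-1.9, -0.2, 7.6]
opening: 0.0135
grip_force: 25.3
```

Call:
{"method": "apply_moves", "body": {
  "commands": [
    [[0,0,0,0,0,1,0.5],[0,0,0,0,0,3,0.5],[0,0,0,0,0,6,0.5],[0,0,0,0,0,10,0.5],[0,0,0,0,0,14,0.5],[0,0,0,0,0,17,0.5],[0,0,0,0,0,17,0.5]]
  ]
}}

```text
time: 3.55
ee_pos: [0.5228, 0.0757, 0.1946]
orientation: [0.034, 0.999, 0.002, 0.006]
ft_force: [1.1, 0.4, 0.1]
opening: 0.0133
grip_force: 24.7
```

```bash
python3 - <<'E'
from h import *
s=grab('side');t=grab('top')
a=cv2.resize(s['color'][120:290,180:350],None,fx=2.3,fy=2.3);b=cv2.resize(t['color'][150:320,200:370],None,fx=2.3,fy=2.3)
cv2.imwrite('pics/c3.png',np.hstack([a,b]))
E
```

```text
(no output)
```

View pics/c3.png

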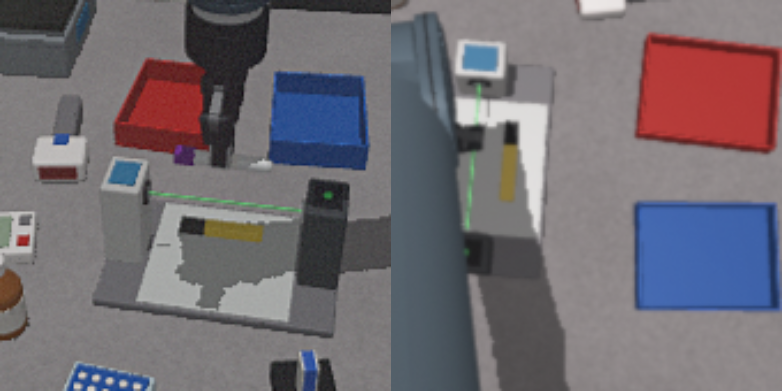

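The side view (left) shows the tube held level, cap at (184,155), with the marker still in the bay. In the top view (right), the bin rims are fully visible. I'm refining the bin centres from the rim corners.

```bash
python3 - <<'E'
from h import *
np.set_printoptions(precision=4,suppress=True)
t=grab('top')
for n,P in(('red',[(649,36),(780,50),(773,150),(637,135)]),('blue',[(635,203),(775,203),(778,309),(635,309)])):
    Q=np.array([onz(t,(x-391)/2.3+200,y/2.3+150,.04) for x,y in P]);print(n,Q.mean(0),np.linalg.norm(Q-np.roll(Q,-1,0),axis=1))
    d=Q[0]+Q[1]-Q[2]-Q[3];print(np.degrees(np.arctan2(d[1],d[0])))
E
```

```text
red [ 0.6148 -0.2615  0.04  ] [0.1649 0.1278 0.1679 0.1278]
-6.402142859996791
blue [ 0.4133 -0.2529  0.04  ] [0.1705 0.1264 0.1705 0.1267]
-0.23012093963577246
```

Call:
{"method": "apply_moves", "body": {
  "commands": [
    [[0,0,-0.04,9.8,-33.7,0,0.5],[0,0,-0.04,9.8,-33.7,0,0.5],[0,0,-0.04,9.8,-33.7,0,0.5],[0,0,-0.04,9.8,-33.7,0,0.5],[0,0,-0.04,9.8,-33.7,0,0.5],[0,0,-0.04,9.8,-33.7,0,0.5],[0,0,-0.04,9.8,-33.7,0,0.5],[0,0,-0.04,9.8,-33.7,0,0.5],[0,0,-0.04,9.8,-33.7,0,0.5],[0,0,-0.04,9.8,-33.7,0,0.5],[0,0,-0.04,9.8,-33.7,0,0.5],[0,0,-0.04,9.8,-33.7,-3,0.5],[0,0,-0.04,9.8,-33.7,-7,0.5],[0,0,-0.04,9.8,-33.7,-11,0.5],[0,0,-0.04,9.8,-33.7,-14,0.5],[0,0,-0.04,9.8,-33.7,-16,0.5],[0,0,-0.04,9.8,-33.7,-17,0.5],[0,0,-0.04,9.8,-33.7,-17,0.5],[0,0,-0.04,9.8,-33.7,-17,0.5],[0,0,-0.04,9.8,-33.7,-17,0.5]]
  ]
}}

```text
time: 5.37
ee_pos: [0.6181, -0.2616, 0.019]
orientation: [0.054, 0.999, -0.0, 0.001]
ft_force: [1.0, 0.1, 0.3]
opening: 0.0136
grip_force: 24.7
```

Call:
{"method": "apply_moves", "body": {
  "commands": [
    [[0,0,0,0,0,-0.4,0.5],[0,0,0,0,0,-0.4,0.5],[0,0,0,0,0,-0.4,4.5],[0,0,0,0,0,-0.4,4.5],[0,0,0,0,0,-0.4,4.5],[0,0,0,0,0,-0.4,4.5],[0,0,0,0,0,2,4.5],[0,0,0,0,0,6,4.5],[0,0,0,0,0,10,4.5],[0,0,0,0,0,14,4.5],[0,0,0,0,0,17,4.5],[0,0,0.065,-9.1,25.1,18,4.5],[0,0,0.065,-9.1,25.1,18,4.5],[0,0,0.065,-9.1,25.1,18,4.5],[0,0,0.065,-9.1,25.1,18,4.5],[0,0,0.065,-9.1,25.1,18,4.5],[0,0,0.065,-9.1,25.1,18,4.5],[0,0,0.065,-9.1,25.1,18,4.5],[0,0,0.065,-9.1,25.1,18,4.5],[0,0,0.065,-9.1,25.1,18,4.5]]
  ]
}}

```text
time: 7.03
ee_pos: [0.5258, -0.0099, 0.1976]
orientation: [0.02, 1.0, 0.0, 0.0]
ft_force: [-0.0, -1.0, 0.7]
opening: 0.0451
grip_force: 0.0
```

```bash
python3 - <<'E'
from h import *
s=grab('side');t=grab('top');print(env.sense()['ee_pos'])
a=cv2.resize(s['color'][120:290,180:350],None,fx=2.3,fy=2.3);b=cv2.resize(t['color'][150:320,200:370],None,fx=2.3,fy=2.3)
cv2.imwrite('pics/c4.png',np.hstack([a,b]))
E
```

```text
[ 0.52619489 -0.01220746  0.19744775]
```

View pics/c4.png

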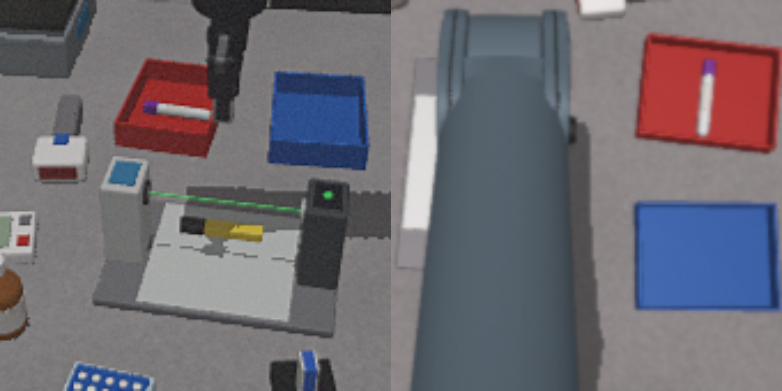

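The tube lies flat in the red bin (705,97 in the top crop). The gripper is above the marker, so I'll grasp it.

Call:
{"method": "apply_moves", "body": {
  "commands": [
    [[0,0,0,0,0,-4,4.5],[0,0,0,0,0,-8,4.5],[0,0,0,0,0,-12,4.5],[0,0,0,0,0,-15,4.5],[0,0,0,0,0,-17,4.5],[0,0,0,0,0,-17.8,4.5],[0,0,0,0,0,-17.9,4.5],[0,0,0,0,0,-17.9,4.5],[0,0,0,0,0,-17.9,1],[0,0,0,0,0,-17.9,0.5],[0,0,0,0,0,-17.9,0.5],[0,0,0,0,0,-17.9,0.5],[0,0,0,0,0,-17.9,0.5],[0,0,0,0,0,-17,0.5],[0,0,0,0,0,-14,0.5],[0,0,0,0,0,-10,0.5],[0,0,0,0,0,-6,0.5],[0,0,0,0,0,-3,0.5],[0,0,0,0,0,-2,0.5],[0,0,0,0,0,-2,0.5]]
  ]
}}

```text
time: 8.8
ee_pos: [0.5279, -0.0106, 0.1809]
orientation: [0.021, 1.0, 0.0, 0.003]
ft_force: [0.5, -0.0, -0.5]
opening: 0.0171
grip_force: 25.2
```

Call:
{"method": "apply_moves", "body": {
  "commands": [
    [[0,0,0.03,-11.2,-24.3,0,0.5],[0,0,0.03,-11.2,-24.3,0,0.5],[0,0,0.03,-11.2,-24.3,0,0.5],[0,0,0.03,-11.2,-24.3,0,0.5],[0,0,0.03,-11.2,-24.3,0,0.5],[0,0,0.03,-11.2,-24.3,0,0.5],[0,0,0.03,-11.2,-24.3,0,0.5],[0,0,0.03,-11.2,-24.3,0,0.5],[0,0,0.03,-11.2,-24.3,0,0.5],[0,0,0.03,-11.2,-24.3,-4,0.5],[0,0,0.03,-11.2,-24.3,-8,0.5],[0,0,0.03,-11.2,-24.3,-12,0.5],[0,0,0.03,-11.2,-24.3,-15,0.5],[0,0,0.03,-11.2,-24.3,-16.3,0.5],[0,0,0.03,-11.2,-24.3,-16.4,0.5],[0,0,0.03,-11.2,-24.3,-16.4,0.5],[0,0,0.03,-11.2,-24.3,-16.4,0.5]]
  ]
}}

```text
time: 10.22
ee_pos: [0.4142, -0.2525, 0.0131]
orientation: [0.005, 1.0, 0.0, -0.0]
ft_force: [0.2, -0.6, -0.3]
opening: 0.0169
grip_force: 29.3
```

Call:
{"method": "apply_moves", "body": {
  "commands": [
    [[0,0,0,0,0,0,4.5],[0,0,0,0,0,0,4.5],[0,0,0,0,0,0,4.5],[0,0,0,0,0,0,4.5],[0,0,0,0,0,3,4.5],[0,0,0,0,0,7,4.5],[0,0,0,0,0,11,4.5],[0,0,0,0,0,15,4.5],[0,0,0,0,0,18.5,4.5],[0,0,-0.12,3,4,18.5,5],[0,0,-0.24,5,8,18.5,5],[0,0,-0.36,7,12,18.5,5],[0,0,-0.48,8,16,18.5,5],[0,0,-0.6,9,20,18.5,5],[0,0,-0.7,10,24,18.5,5],[0,0,-0.8,10,28,18.5,5],[0,0,-0.9,9,32,18.5,5],[0,0,-1.0,8,36,18.5,5],[0,0,-1.1,7,40,18.5,5],[0,0,-1.2,5,43,18.5,5]]
  ]
}}

```text
time: 11.88
ee_pos: [0.4753, 0.1521, 0.1987]
orientation: [0.572, 0.82, 0.001, 0.001]
ft_force: [0.9, 1.3, 0.3]
opening: 0.05
grip_force: 0.0
```

```bash
python3 - <<'E'
from h import *
t=grab('top');s=env.sense();print(s['ee_pos'],s['orientation'],s['joints'])
cv2.imwrite('pics/c5.png',cv2.resize(t['color'][150:310,90:390],None,fx=2.6,fy=2.6))
E
```

```text
[0.47048293 0.16184157 0.19808625] [ 0.57151997  0.82058354  0.00133535 -0.00240822] [-0.68024467  0.32976153  0.31827497  1.9812109  -0.14243314  0.85156727
  0.07025073]
```

View pics/c5.png

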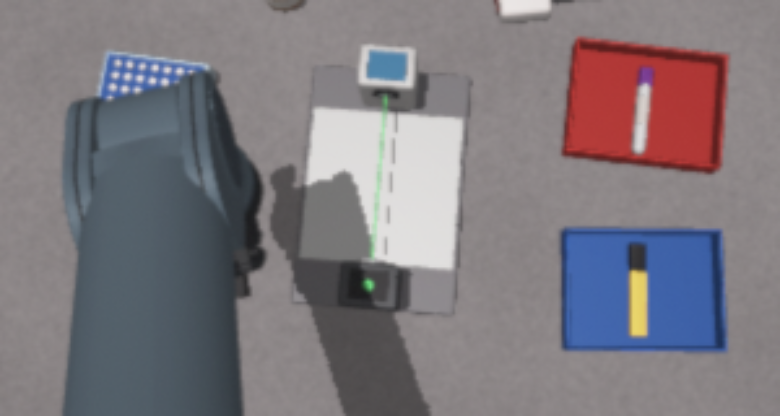

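The marker is flat in the blue bin (638,290) and the tube is in the red bin, both released. Next I'll move to above the amber cell.

Call:
{"method": "apply_moves", "body": {
  "commands": [
    [[0,0,-0.1,-3,4,0,5],[0,0,-0.17,-5,8,0,5],[0,0,-0.17,-6.1,11,0,5],[0,0,-0.17,-6.1,13.5,0,5],[0,0,-0.17,-6.1,13.5,-3,5],[0,0,-0.17,-6.1,13.5,-6,5],[0,0,-0.17,-6.1,13.5,-8,5],[0,0,-0.17,-6.1,13.5,-8,5],[0,0,-0.17,-6.1,13.5,-8,5],[0,0,-0.17,-6.1,13.5,-8,5]]
  ]
}}

```text
time: 12.77
ee_pos: [0.4149, 0.2848, 0.1195]
orientation: [0.638, 0.77, 0.001, 0.0]
ft_force: [0.1, 0.2, 0.7]
opening: 0.0501
grip_force: 0.0
```

```bash
python3 - <<'E'
from h import *
np.set_printoptions(precision=4,suppress=True)
t=grab('side');s=env.sense();print(s['ee_pos'],s['orientation'],s['joints'])
cv2.imwrite('pics/c6.png',cv2.resize(t['color'][215:355,250:390],None,fx=4,fy=4,interpolation=2))
E
```

```text
[0.4151 0.2851 0.1198] [0.6377 0.7702 0.0013 0.0002] [-0.9052  0.4626  0.2675  2.0224 -0.1896  0.6771 -0.3289]
```

View pics/c6.png

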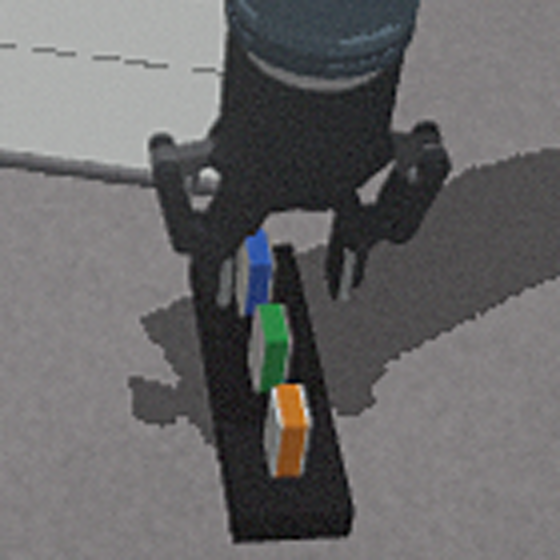

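The previous call fell short: the gripper is still over the green cell side. The amber top face is visible at crop (275..309, 384..432), so I'll measure from it.

```bash
python3 - <<'E'
from h import *
np.set_printoptions(precision=4,suppress=True)
t=grab('side')
Z=lambda x,y,z:onz(t,(x+.5)/4-.5+250,(y+.5)/4-.5+215,z)
Q=np.array([Z(*p,.067) for p in[(275,386),(301,384),(309,428),(283,431)]])
print(Q,Q.mean(0),np.linalg.norm(Q-np.roll(Q,-1,0),axis=1))
Q=np.array([Z(*p,.067) for p in[(258,307),(284,305),(291,348),(265,351)]]);print('green',Q.mean(0))
Q=np.array([Z(*p,.025) for p in[(233,530),(352,520)]]);print('rack end',Q.mean(0),Q)
E
```

```text
[[0.4122 0.3041 0.067 ]
 [0.3991 0.3013 0.067 ]
 [0.3952 0.3262 0.067 ]
 [0.408  0.3295 0.067 ]] [0.4036 0.3153 0.067 ] [0.0134 0.0252 0.0132 0.0258]
green [0.4128 0.2684 0.067 ]
rack end [0.3993 0.3546 0.025 ] [[0.4287 0.3612 0.025 ]
 [0.3699 0.3481 0.025 ]]
```

Call:
{"method": "apply_moves", "body": {
  "commands": [
    [[0,0,0,-1.2,2.8,0,5],[0,0,0,-1.2,2.8,0,5],[0,0,0,-1.2,2.8,0,5],[0,0,0,-1.2,2.8,0,5],[0,0,0,-1.2,2.8,-1.5,5],[0,0,0,-1.2,2.8,-3,5],[0,0,0,-1.2,2.8,-3,5]]
  ]
}}

```text
time: 13.45
ee_pos: [0.4013, 0.3109, 0.0868]
orientation: [0.638, 0.77, -0.002, 0.0]
ft_force: [0.0, -0.2, 0.2]
opening: 0.0501
grip_force: 0.0
```

```bash
python3 - <<'E'
from h import *
np.set_printoptions(precision=4,suppress=True)
t=grab('side');s=env.sense();print(s['ee_pos'],s['orientation'])
cv2.imwrite('pics/c7.png',cv2.resize(t['color'][215:355,250:390],None,fx=4,fy=4,interpolation=2))
E
```

```text
[0.4017 0.3112 0.0878] [ 0.6381  0.77   -0.0012  0.    ]
```

View pics/c7.png

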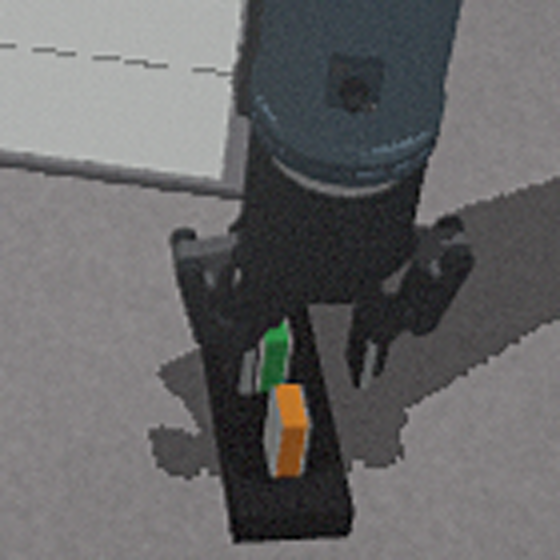

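The fingers straddle the row. The tips are at about (248,393) and (367,387), and the amber top is near (290,408).

```bash
python3 - <<'E'
from h import *
np.set_printoptions(precision=4,suppress=True)
t=grab('side')
Z=lambda x,y,z:onz(t,(x+.5)/4-.5+250,(y+.5)/4-.5+215,z)
for z in(.088,.092,.096):print(z,(Z(248,393,z)+Z(367,387,z))/2,Z(248,393,z)-Z(367,387,z))
E
```

```text
0.088 [0.3979 0.3189 0.088 ] [0.0579 0.0109 0.    ]
0.092 [0.3983 0.3217 0.092 ] [0.0576 0.0108 0.    ]
0.096 [0.3987 0.3244 0.096 ] [0.0572 0.0108 0.    ]
```

Call:
{"method": "apply_moves", "body": {
  "commands": [
    [[0,0,0,0.2,0.3,-1.5,5],[0,0,0,0.2,0.3,-3,5],[0,0,0,0.2,0.3,-4.3,5],[0,0,0,0.2,0.3,-4.8,5],[0,0,0,0.2,0.3,-4.8,5],[0,0,0,0.2,0.3,-4.8,5],[0,0,0,0.2,0.3,-4.8,3],[0,0,0,0.2,0.3,-4.8,1.8],[0,0,0,0.2,0.3,-4.8,0.8],[0,0,0,0.2,0.3,-4.8,0.8],[0,0,0,0.2,0.3,-4.8,0.8],[0,0,0,0.2,0.3,-4.8,0.8]]
  ],
  "squeeze": 30
}}

```text
time: 14.55
ee_pos: [0.4043, 0.316, 0.0409]
orientation: [0.638, 0.77, 0.0, -0.0]
ft_force: [-1.2, -0.3, 6.4]
opening: 0.0153
grip_force: 34.3
```

Call:
{"method": "apply_moves", "body": {
  "commands": [
    [[0,0,0,0,0,0.5,0.8],[0,0,0,0,0,1.5,0.8],[0,0,0,0,0,3,0.8],[0,0,0,0,0,5,0.8],[0,0,0,0,0,8,0.8],[0,0,0,0,0,11,0.8],[0,0,0,0,0,14,0.8],[0,0,0,0,0,16,0.8],[0,0,0,0,0,16,0.8],[0,0,0,0,0,16,0.8]]
  ]
}}

```text
time: 15.38
ee_pos: [0.4044, 0.3161, 0.2017]
orientation: [0.638, 0.77, 0.001, 0.0]
ft_force: [-0.1, 0.3, -0.9]
opening: 0.0154
grip_force: 33.4
```

```bash
python3 - <<'E'
from h import *
np.set_printoptions(precision=4,suppress=True)
t=grab('side');s=env.sense();print(s['ee_pos'],s['orientation'],s['opening'],s['grip_force'])
cv2.imwrite('pics/c8.png',cv2.resize(t['color'][175:355,230:410],None,fx=3.2,fy=3.2,interpolation=2))
E
```

```text
[0.4037 0.3155 0.2004] [ 0.6376  0.7704  0.0001 -0.0001] 0.01509584509618535 33.35189402103424
```

View pics/c8.png

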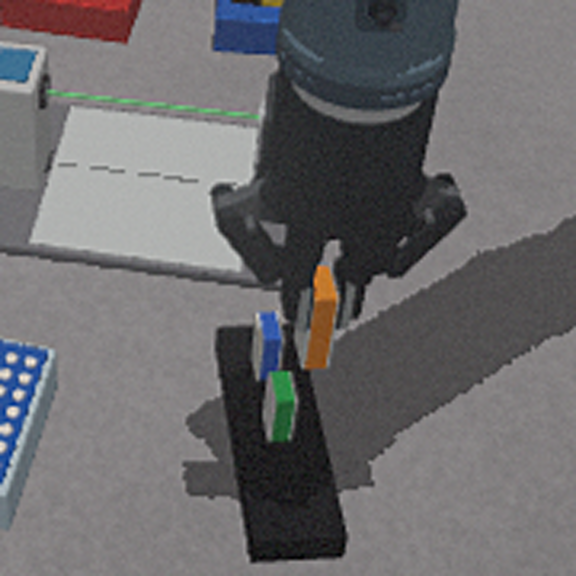

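The cell is held upright between its frosted faces, and the green and blue cells are undisturbed. Moving to above the beam.

Call:
{"method": "apply_moves", "body": {
  "commands": [
    [[0,0,0.1,1,-2,0,0.8],[0,0,0.2,2,-4,0,0.8],[0,0,0.3,3,-6,0,0.8],[0,0,0.4,4,-8.5,0,0.8],[0,0,0.5,5,-11,0,0.8],[0,0,0.6,6,-13.5,0,0.8],[0,0,0.7,7,-16,0,0.8],[0,0,0.8,8,-18.5,0,0.8],[0,0,0.9,9,-21,0,0.8],[0,0,1.0,10,-23.5,0,0.8],[0,0,1.1,11,-26,0,0.8],[0,0,1.2,11.8,-28,0,0.8],[0,0,1.28,11.8,-28.6,0,0.8],[0,0,1.331,11.8,-28.6,0,0.8],[0,0,1.331,11.8,-28.6,0,0.8],[0,0,1.331,11.8,-28.6,0,0.8],[0,0,1.331,11.8,-28.6,0,0.8],[0,0,1.331,11.8,-28.6,0,0.8]]
  ]
}}

```text
time: 16.93
ee_pos: [0.5216, 0.0302, 0.1998]
orientation: [0.026, 1.0, -0.0, -0.0]
ft_force: [0.6, -0.1, 0.0]
opening: 0.0151
grip_force: 33.3
```

```bash
python3 - <<'E'
from h import *
s=env.sense();q=s['orientation'];print(s['ee_pos'],q,2*np.degrees(np.arctan2(q[1],q[0]))-90,s['opening'],s['grip_force'])
E
```

```text
[0.52160765 0.03015858 0.19984515] [ 2.59475638e-02  9.99663211e-01 -4.06696648e-05 -4.33107883e-04] 87.02629418356472 0.015057514052290414 33.33055078983307
```

Call:
{"method": "apply_moves", "body": {
  "commands": [
    [[0,0,0,0,-0.1,-2,0.8],[0,0,0,0,-0.1,-4,0.8],[0,0,0,0,-0.1,-6,0.8],[0,0,0,0,-0.1,-8,0.8],[0,0,0,0,-0.1,-9,0.8],[0,0,0,0,-0.1,-9.6,0.8],[0,0,0,0,-0.1,-9.6,0.8],[0,0,0,0,-0.1,-9.6,0.8],[0,0,0,0,-0.1,-9.6,0.8],[0,0,0,0,-0.1,-9.6,0.8],[0,0,0,0,-0.1,-9.6,0.8],[0,0,0,0,-0.1,-9.6,0.8]]
  ]
}}

```text
time: 17.93
ee_pos: [0.5224, 0.0287, 0.1048]
orientation: [0.026, 1.0, 0.0, 0.001]
ft_force: [0.4, 0.1, -0.4]
opening: 0.0154
grip_force: 33.3
```

```bash
python3 - <<'E'
from h import *
s=env.sense();q=s['orientation'];print(s['ee_pos'],q,2*np.degrees(np.arctan2(q[1],q[0]))-90,s['opening'],s['grip_force'],s['qd'])
t=grab('side')
cv2.imwrite('pics/c9.png',cv2.resize(t['color'][165:275,210:350],None,fx=5,fy=5,interpolation=2))
E
```

```text
[0.5223505  0.02871314 0.10483196] [2.59000409e-02 9.99664403e-01 1.10968297e-04 5.06514605e-04] 87.03174161757678 0.015435806930239233 33.33817541599274 [ 0.00257503  0.00324173 -0.00068364  0.00284633 -0.00285192 -0.00063199
 -0.0004807 ]
```

View pics/c9.png

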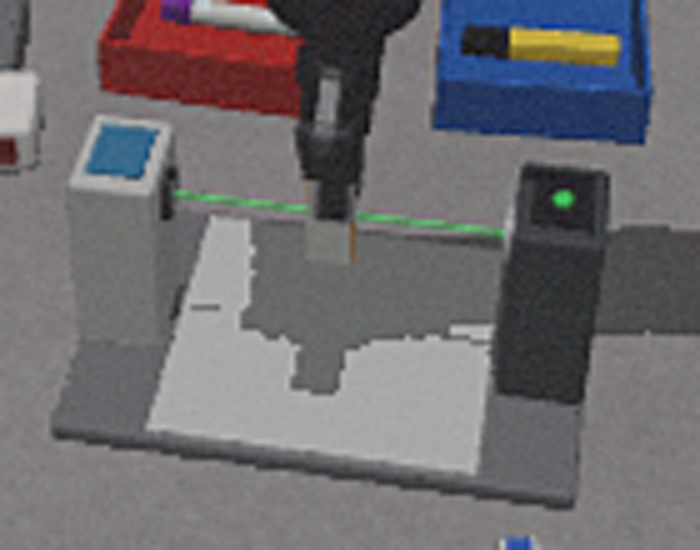

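The beam (175,193)→(503,232) enters and leaves the cell near its middle. The cell is upright and centred between the housings, and the tube and marker lie in their bins.

```bash
python3 -c "
from station import env
print(env.hand_in())"
```

```text
the job is handed in; nothing more can be done
None
```

The job is handed in (verdict not shown): the tube lies flat in the red bin and the marker in the blue, and the amber cell is held upright by its frosted faces at mid-beam, about 18 s in.

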